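# Run bearing balls out of the bench dispenser

## Robot

A 6-joint arm with a two-finger parallel gripper is mounted at the origin on the work surface. World frame = base frame: x ahead of the robot, y to its left, z up, the work surface at z = 0. Lengths are in m, angles in rad, forces in N, time in s.
With the tool pointing down it reaches from about 0.35 to 0.775 m from the base axis. Payload 5.5 kg.
Tool frame: the origin (TCP) lies on the centre line of the jaws, within the pads' length; the fingertips stand 11 mm ahead of it and the grasp point (between the pads) lies 8 mm behind it (env.tip_extent is the distance from the TCP to the fingertips, in m); z points along the fingers, y is the line along which they close (so a half turn about z gives the same grasp; the last joint's range is limited). The gripper opens to 85 mm and grips with 20 to 120 N. Pads are 22 mm wide; open, the fingers measure 114 mm over their backs; the gripper's body (76 mm by 85 mm) begins 54 mm behind the grasp point. The pads swing forward as they close: fully open they stand 13 mm farther back than shut.
Start: joints at [-1.427, 0.313, 0.046, 1.304, 0, 1.431], TCP at [0.161, -0.552, 0.242] pointing down, gripper open.
Joint ranges: [-2.76, 2.76], [-0.86, 1.69], [-1.03, 1.26], [-2.2, 2.34], [-1.47, 1.5], [-3.14, 3.14]. Speed limits (rad/s): [2.57, 2.57, 3.14, 3.14, 3.14, 3.14].

## Interface

Orientations are given as a unit quaternion [w, x, y, z].
In Python, from workcell import env gives the robot as it stands.
- The arm moves only by the shell command python3 -m jog 'ROWS' [FORCE]. ROWS is JSON, a list of rows, each a list of 5 numbers: the gripper's target within -1 to 1 (shut at 1, half-way at 0, fully open at -1), then the shift along the tool's x, y, z in m, then the turn about the tool's z in degrees. In form: [[fingers, tx, ty, tz, turn], ...]. A call has 1 to 5 rows; each row shifts and turns the commanded pose from where the row before left it, along the tool's axes as they then stand; what a row does not reach is not made up. A row lasts 1/12 s, in which the tool goes at most 41.7 mm and 7.16 degrees, less where a joint would pass 70% of its speed; a pose out of reach is approached as far as the arm can. A call is refused whole if a number of a shift passes 0.0417 or a number of a turn 7.16, either way. A call with a gripper value outside its range is refused whole. The fingers move at their own pace and stop on an object; FORCE is the grip in N (left out, the last holds). Time passes only in rows, so rows that do not move let the fingers close. It gives the time, the measured TCP pose, the force, the opening and the grip force at its end, in the units of the state.
- env.get_state(): the state, without advancing time (a new reading comes with each control period).
- env.read_camera(name): name is "scene" or "top"; returns a dict with "img" (480x640x3 uint8, red, green, blue), "fov_y" (degrees; the focal length in pixels is half the picture's height over the tangent of half this angle, whatever the lens; pixels are square), "cx", "cy" (the principal point, pixels), "T" (4x4, takes a point from camera to world coordinates). Camera axes: x right, y up, looking along -z (the intrinsics and any distortion apply to the point x, -y, -z); pixel columns grow to the right and rows downward; lengths in m; the calibration is good to about 2 mm. A picture is of the moment at which its call begins. There is no depth.
- env.hand_in(): hands the job in; it is judged then, once.
The state is a dict: "clock": time; "joint_pos": joint angles; "qvel": joint speeds; "tau": joint torques, N m; "tcp_pos": TCP position; "orientation": TCP orientation; "wrist_force": force on the tool from outside, world axes, zero at the start; "ft_torque": the same for the moment, N m; "finger_gap": finger opening in m; "grip_force": force on a finger pad.
Only numpy, scipy, OpenCV 4.12 (cv2) and the standard library are available. Lean on these libraries where they do the work, as an engineer would, in place of code of your own. Each camera call takes 0.05 s, during which the arm holds its last target. There are 200 camera calls.

## Task

Stand the yellow tray flat on the bench under the spout of the ball dispenser, then pull the slanted black knob out to its detent so that all five steel balls run into the tray, and when they are all in it push the knob fully home again. Leave the tray with the balls standing under the spout, and do not disturb the bottle, the tin or the wrench.

Things in the scene. Friction and masses are not known exactly. Their poses are not given: they have to be found in the camera images.
- dispenser: Bench ball dispenser, fixed, red and dark steel: a chute sloping down to the robot at 32 deg, ending in a vertical red spout. Origin on the table under the spout; x level, uphill to its back; z up. Its foot begins at x = 140 mm: the room under the chute is free. An aluminium lamp bar (x 57 to 93 mm, 150 mm long across, z 290 to 312 mm) on two arms that run back hangs just behind and above the knob: no room for an upright gripper.
- spout (a point): Centre of the spout's lower opening (24 mm along y, 32 mm along x; outside 34 x 40 mm), 85 mm above the table; axes as the dispenser's. The spout's front face is 20 mm from this point on the -x side and reaches 180 mm above the table.
- knob_grip (a point): Black pull knob, yellow dot on top; it lifts the gate that holds the balls. 30 mm dia (27 at its waist), 30 mm long. Point: on its axis at the waist, 14 mm below its top, 32 mm above the brass collar; at home at x 23, y 0, z 126 mm from the spout point. z axis = pull direction, leaning 32 deg (0.5585 rad) from vertical to the dispenser's -x side; come along it. Fingers fit at its +y and -y sides.
- pull_knob (a joint): Travel of the pull knob along its axis, m: 0 fully in (gate shut), 0.035 fully out (gate open). A spring detent keeps it at either end: it takes about 6 N to pull it out, snaps over half-way, stays out by itself, and takes about 4 N to push in.
- tray_floor (a point): Yellow open parts tray, loose, about 0.3 kg, outside 150 (x) x 90 (y) x 45 (z) mm, walls 4 mm. This point is the centre of its inner floor, 4 mm above the underside. Axes: x points away from its handle, z up.
- tray_grip (a point): Dark steel upright handle plate of the tray, fixed to the outside of its short -x end: 10 mm thick (along the tray's x), 44 mm wide (along y), reaching from the table to 95 mm. This point is on the plate's centre plane, 80 mm from the tray's centre and 76 mm above the tray's underside (50 mm of plate stand free above the tray's rim). Grip it from above across its thickness.
- bottle: Bystander: green bottle, 60 mm in diameter, 150 mm high, standing; origin under its centre.
- tin: Bystander: blue tin, 66 mm in diameter, 85 mm high, standing; origin under its centre.
- wrench: Bystander: steel wrench 150 mm long, lying along its x axis; origin at the middle of its underside.
- ball0_center (a point): Steel bearing ball 1 of 5, 20 mm in diameter, 33 g; its centre. The five wait in a row in the chute behind the gate (this one lies against the gate).
- ball1_center (a point): Steel bearing ball 2 of 5, 20 mm in diameter, 33 g; its centre. The five wait in a row in the chute behind the gate.
- ball2_center (a point): Steel bearing ball 3 of 5, 20 mm in diameter, 33 g; its centre. The five wait in a row in the chute behind the gate.
- ball3_center (a point): Steel bearing ball 4 of 5, 20 mm in diameter, 33 g; its centre. The five wait in a row in the chute behind the gate.
- ball4_center (a point): Steel bearing ball 5 of 5, 20 mm in diameter, 33 g; its centre. The five wait in a row in the chute behind the gate.
Not all that is in view belongs to the job. What is meant by the part that bears tray_floor is not blue, and is the larger of those in its own colour.

How it is judged:
On the way, in this order (a step that is already met when the one before it is completed fails the run):
1. the tray stands flat on the bench under the spout, with the knob still in (x of spout in the frame of tray_floor between -0.062 and 0.062 m and y of spout in the frame of tray_floor between -0.034 and 0.034 m and height (world z) of tray_floor below 0.008 m and angle between tray_floor's own z axis and vertical below 0.06 rad and value of joint pull_knob below 0.003 m), for 0.2 s.
2. the knob is out at its detent, with the tray under the spout (x of spout in the frame of tray_floor between -0.062 and 0.062 m and y of spout in the frame of tray_floor between -0.034 and 0.034 m and height (world z) of tray_floor below 0.008 m and angle between tray_floor's own z axis and vertical below 0.06 rad and value of joint pull_knob above 0.031 m), for 0.2 s.
3. the knob is pushed fully home, with all five balls in the tray (value of joint pull_knob below 0.003 m and x of ball0_center in the frame of tray_floor between -0.075 and 0.075 m and y of ball0_center in the frame of tray_floor between -0.045 and 0.045 m and z of ball0_center in the frame of tray_floor between 0 and 0.042 m and x of ball1_center in the frame of tray_floor between -0.075 and 0.075 m and y of ball1_center in the frame of tray_floor between -0.045 and 0.045 m and z of ball1_center in the frame of tray_floor between 0 and 0.042 m and x of ball2_center in the frame of tray_floor between -0.075 and 0.075 m and y of ball2_center in the frame of tray_floor between -0.045 and 0.045 m and z of ball2_center in the frame of tray_floor between 0 and 0.042 m and x of ball3_center in the frame of tray_floor between -0.075 and 0.075 m and y of ball3_center in the frame of tray_floor between -0.045 and 0.045 m and z of ball3_center in the frame of tray_floor between 0 and 0.042 m and x of ball4_center in the frame of tray_floor between -0.075 and 0.075 m and y of ball4_center in the frame of tray_floor between -0.045 and 0.045 m and z of ball4_center in the frame of tray_floor between 0 and 0.042 m), for 0.2 s.
At the end, for the whole second after the job is handed in: The knob is home (less than 3 mm out); the tray stands flat on the bench with the spout's opening over it (spout centre within 62 mm along and 34 mm across of the tray's centre); all five balls lie inside the tray (all of step 3 and x of spout in the frame of tray_floor between -0.062 and 0.062 m and y of spout in the frame of tray_floor between -0.034 and 0.034 m and height (world z) of tray_floor below 0.008 m and angle between tray_floor's own z axis and vertical below 0.06 rad); the robot touches nothing.
It fails at once if the bottle is moved more than 20 mm or tipped (distance of bottle from where it was at the start of the episode above 0.02 m or angle between bottle's own z axis and vertical above 0.3 rad).
It fails at once if the tin is moved more than 20 mm or tipped (distance of tin from where it was at the start of the episode above 0.02 m or angle between tin's own z axis and vertical above 0.3 rad).
It fails at once if the wrench is moved more than 20 mm or tipped (distance of wrench from where it was at the start of the episode above 0.02 m or angle between wrench's own z axis and vertical above 0.3 rad).
It also fails if it takes over 58 s, if anything falls off the work surface, if the arm or the gripper's body presses on something with over 40 N, if the wrist force passes 120 N, or if a joint passes its speed limit or range.

## Working session

There is one attempt and no reset: what is moved stays moved. The work goes in short steps, Python scripts to look and compute and a shell command to move; the robot and the scene stay as the last step left them, time stands still between calls to the robot, and variables do not carry over. Pictures are saved under pics/ and viewed, at most 10 in all, crops included, and the job is handed in when it is done.

```bash
ls; mkdir -p pics; python3 - <<'E'
from workcell import env
import cv2
for n in("scene","top"):
    c=env.read_camera(n); cv2.imwrite(f"pics/{n}0.png",c["img"][:,:,::-1]); print({k:v for k,v in c.items() if k!="img"})
print(env.get_state(),env.tip_extent)
E
```

```text
pics
{'fov_y': 57.09057262175396, 'cx': 324.57495536172473, 'cy': 237.3698999896489, 'T': array([[ 0.47361244, -0.70592462,  0.52665139,  0.9727253 ],
       [ 0.88058157,  0.36844266, -0.29803708, -0.19290968],
       [ 0.01635088,  0.60491358,  0.79612324,  0.87144655],
       [ 0.        ,  0.        ,  0.        ,  1.        ]])}
{'fov_y': 51.35542264002174, 'cx': 311.2219350601238, 'cy': 238.00126242226077, 'T': array([[ 0.01035486,  0.98361122, -0.18000486,  0.28389672],
       [-0.99992176,  0.01144884,  0.0050396 ,  0.06862412],
       [ 0.00701786,  0.17993859,  0.98365281,  1.12561723],
       [ 0.        ,  0.        ,  0.        ,  1.        ]])}
{'clock': 0.1, 'joint_pos': array([-1.42661551e+00,  3.13973069e-01,  4.50931610e-02,  1.30361844e+00,
        6.14897584e-06,  1.43120831e+00]), 'qvel': array([ 0.00081919, -0.00124323,  0.00298092, -0.001608  , -0.00103535,
       -0.00172435]), 'tau': array([ 3.94123985e-03, -4.81724203e+01,  2.99245369e+01,  1.26667757e-02,
       -6.58216163e-05,  4.65390031e-06]), 'tcp_pos': array([ 0.1609207 , -0.55156047,  0.2414711 ]), 'orientation': array([-8.51017307e-04,  9.89950922e-01,  1.41408794e-01,  1.12021523e-06]), 'wrist_force': array([-0.36982692, -0.04586536,  0.85951452]), 'ft_torque': array([0.04214001, 0.02856436, 0.02832806]), 'grip_force': 0.0, 'finger_gap': 0.08510922990904282} 0.011
```

View pics/scene0.png

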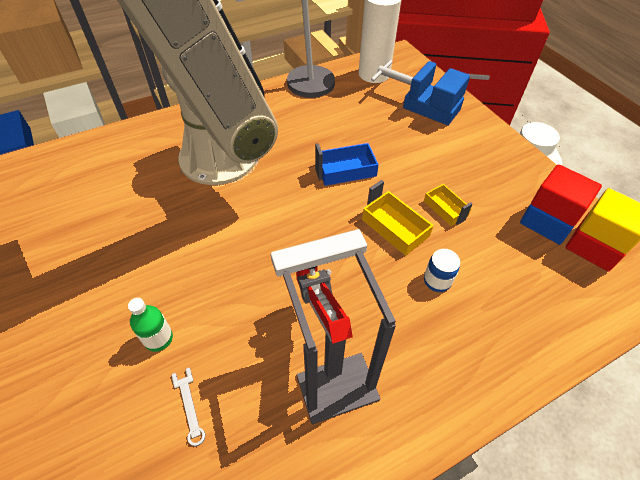

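View pics/top0.png

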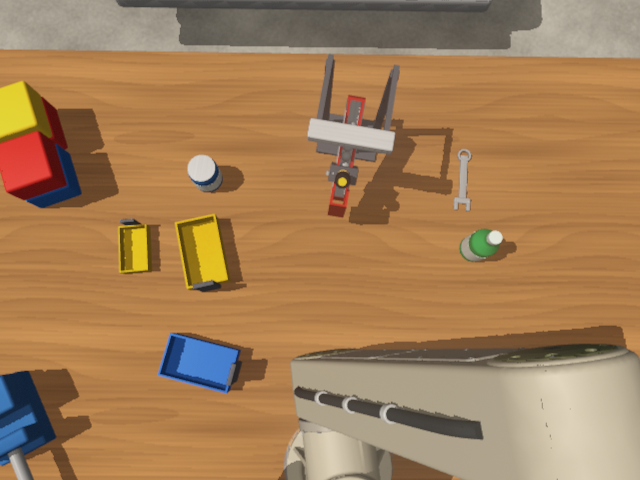

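The scene view shows the big yellow tray at (398,222) with its handle at (375,192), the tin at (441,270) beside it, and the dispenser with its knob at about (315,275). In the top view the tray is at (203,252) with its handle at (205,286), the knob dot is at (342,182), and the lamp bar's far edge runs from (311,120) to (394,132).

```bash
cat > h.py <<'E'
import numpy as np, cv2
from workcell import env
def cam(n): return env.read_camera(n)
def ray(c,u,v):
    f=240/np.tan(np.radians(c["fov_y"]/2)); d=c["T"][:3,:3]@np.array([(u-c["cx"])/f,-(v-c["cy"])/f,-1.]); return c["T"][:3,3],d
def onz(c,u,v,z):
    o,d=ray(c,u,v); return o+d*(z-o[2])/d[2]
def tri(c1,p1,c2,p2):
    o,d=ray(c1,*p1);q,e=ray(c2,*p2); d=d/np.linalg.norm(d);e=e/np.linalg.norm(e)
    s=np.linalg.lstsq(np.c_[d,-e],q-o,rcond=None)[0]; a=o+d*s[0];b=q+e*s[1]; return (a+b)/2,np.linalg.norm(a-b)
def yellow(c):
    h=cv2.cvtColor(c["img"],cv2.COLOR_RGB2HSV); m=cv2.inRange(h,(22,150,60),(34,255,255))
    n,l,s,ce=cv2.connectedComponentsWithStats(m); return l,s,ce
E
python3 - <<'E'
from h import *
np.set_printoptions(precision=4,suppress=True)
C={n:cam(n) for n in("scene","top")}; D={}
for n,c in C.items():
    l,s,ce=yellow(c)
    for i in range(1,len(s)):
        if s[i,4]<12: continue
        print(n,s[i],ce[i].round(1))
        if s[i,4]>900 and s[i,4]<6000:
            r=cv2.minAreaRect(cv2.findContours((l==i).astype('uint8'),0,2)[0][0]); b=cv2.boxPoints(r); print(b.round(1).tolist())
            if n=="top": print([onz(c,*p,.045)[:2].round(4).tolist() for p in b])
        if s[i,4]<300: print('z.223',onz(c,*ce[i],.223))
t=C["top"]
for p in[(311,120),(394,132)]: print('bar',onz(t,*p,.312))
big=np.vstack([cv2.resize(C["top"]["img"][40:300,160:420],(560,560),interpolation=2)])
cv2.imwrite("pics/crop1.png",big[:,:,::-1])
E
```

```text
scene [426 184  41  35 262] [444.6 202.4]
z.223 [0.5771 0.3013 0.223 ]
scene [ 580  188   60   65 2102] [615.7 218.7]
[[578.7999877929688, 229.3000030517578], [602.4000244140625, 183.60000610351562], [653.9000244140625, 210.1999969482422], [630.2999877929688, 255.89999389648438]]
scene [364 191  70  54 750] [395.9 221.8]
scene [309 272  10   6  25] [314.7 275.1]
z.223 [ 0.6081 -0.0042  0.223 ]
top [   0   81   51   61 2178] [ 20.5 111.4]
[[-6.0, 83.69999694824219], [44.29999923706055, 78.5], [50.29999923706055, 135.89999389648438], [0.0, 141.10000610351562]]
[[0.8372, 0.8032], [0.8519, 0.6883], [0.7112, 0.6598], [0.6971, 0.7722]]
top [338 177   9   9  66] [341.8 181.3]
z.223 [0.5581 0.0076 0.223 ]
top [ 175  214   54   75 2700] [201.5 250.1]
[[174.0, 220.6999969482422], [216.39999389648438, 213.0], [228.8000030517578, 281.1000061035156], [186.3000030517578, 288.79998779296875]]
[[0.5169, 0.3669], [0.5355, 0.2741], [0.3847, 0.2406], [0.367, 0.3313]]
top [ 118  224   33   49 1389] [133.7 248.4]
[[117.4000015258789, 225.0], [149.0, 223.89999389648438], [150.60000610351562, 271.3999938964844], [119.0, 272.3999938964844]]
[[0.5059, 0.4908], [0.5092, 0.4214], [0.404, 0.4107], [0.4009, 0.4788]]
bar [0.6405 0.067  0.312 ]
bar [ 0.6204 -0.0765  0.312 ]
```

View pics/crop1.png

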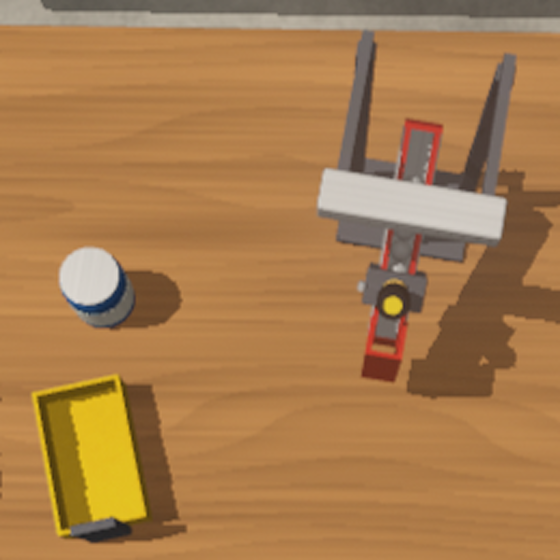

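The crop shows the knob dot in its black ring with the bar behind it, and the dispenser yaws about -8°. The scene's small yellow blob fits the brass collar, because the knob is hidden by the bar there. I'm moving over to the tray handle now.

```bash
python3 -m jog '[[-1,0.0315,-0.0241,0,0],[-1,0.0315,-0.0241,0,0],[-1,0.0315,-0.0241,0,0],[-1,0.0315,-0.0241,0,0],[-1,0.0315,-0.0241,0,0]]' 60
python3 -m jog '[[-1,0.0315,-0.0241,0,0],[-1,0.0315,-0.0241,0,0],[-1,0.0315,-0.0241,0,0],[-1,0.0315,-0.0241,0,0],[-1,0.0315,-0.0241,0,0]]'
python3 -m jog '[[-1,0.0315,-0.0241,0,0],[-1,0.008,-0.04,0,0],[-1,0.008,-0.04,0,0],[-1,0.008,-0.04,0,0],[-1,0.008,-0.04,0,0]]'
python3 -m jog '[[-1,0.008,-0.04,0,0],[-1,0.008,-0.04,0,0],[-1,0.008,-0.04,0,0],[-1,0.008,-0.04,0,0],[-1,0.008,-0.04,0,0]]'
```

```text
clock: 0.62
tcp_pos: [0.279, -0.3906, 0.2421]
orientation: [-0.0, 0.99, 0.141, 0.0]
wrist_force: [0.8, -1.0, 0.4]
finger_gap: 0.0852
grip_force: 0.0
clock: 1.03
tcp_pos: [0.3966, -0.2307, 0.2424]
orientation: [0.0, 0.99, 0.141, 0.0]
wrist_force: [1.2, -0.5, 0.0]
finger_gap: 0.0853
grip_force: 0.0
clock: 1.45
tcp_pos: [0.4048, -0.0361, 0.2421]
orientation: [-0.0, 0.99, 0.141, -0.0]
wrist_force: [1.3, 0.7, 0.2]
finger_gap: 0.0854
grip_force: 0.0
clock: 1.87
tcp_pos: [0.387, 0.1672, 0.2424]
orientation: [0.0, 0.99, 0.141, 0.0]
wrist_force: [0.8, 0.1, -0.4]
finger_gap: 0.0854
grip_force: 0.0
```

```bash
python3 - <<'E'
from h import *
c=cam("top")
h=cv2.cvtColor(cv2.imread("pics/top0.png"),cv2.COLOR_BGR2HSV)[270:300,180:225]
m=cv2.inRange(h,(0,0,0),(179,110,110)); n,l,s,ce=cv2.connectedComponentsWithStats(m)
for i in range(1,n):
    if s[i,4]>10: p=ce[i]+[180,270]; print(s[i],p,onz(c,*p,.095),onz(c,*p,.088))
print(env.get_state()["tcp_pos"])
E
```

```text
[ 13  11  28  11 179] [207.67039106 286.13407821] [0.36924181 0.27556153 0.095     ] [0.36982148 0.27696705 0.088     ]
[0.38587858 0.17360671 0.24246352]
```

```bash
python3 -m jog '[[-1,0.0065,-0.0367,0,0],[-1,0.0065,-0.0367,0,0],[-1,0.0065,-0.0367,0,0],[-1,0,0,0,-7.16],[-1,0,0,0,-7.16]]' >/dev/null
python3 -m jog '[[-1,0,0,0,-7.16],[-1,0,0,0,-7.16],[-1,0,0,0,-7.16],[-1,0,0,0,-7.16],[-1,0,0,0,-7.16]]' >/dev/null
python3 -m jog '[[-1,0,0,0,-7.16],[-1,0,0,0,-7.16],[-1,0,0,0,-7.16],[-1,0,0,0,-7.16],[-1,0,0,0,-7.16]]'
python3 -m jog '[[-1,0,0,0.03,0],[-1,0,0,0.03,0],[-1,0,0,0,0]]'
python3 - <<'E'
from h import *
for n in("scene","top"):
    c=cam(n); cv2.imwrite(f"pics/{n}2.png",c["img"][:,:,::-1])
a=cv2.imread("pics/scene2.png")[130:290,280:480]; b=cv2.imread("pics/top2.png")[190:350,130:330]
cv2.imwrite("pics/c2.png",np.hstack([cv2.resize(a,(400,320)),cv2.resize(b,(400,320))]))
E
```

```text
clock: 3.17
tcp_pos: [0.3887, 0.2327, 0.243]
orientation: [-0.015, 0.604, 0.797, 0.01]
wrist_force: [-0.8, 0.9, 0.1]
finger_gap: 0.0854
grip_force: 0.0
clock: 3.42
tcp_pos: [0.3846, 0.2336, 0.1784]
orientation: [-0.017, 0.606, 0.795, 0.006]
wrist_force: [-1.9, -0.1, -1.0]
finger_gap: 0.0853
grip_force: 0.0
```

View pics/c2.png

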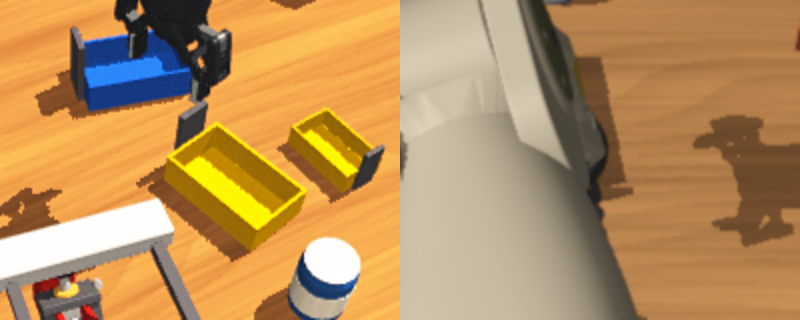

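The arm stopped about 50 mm short of the handle. In the scene crop the handle plate stands just beyond the fingers at (192,125), and the top view is blocked by the arm. I'll check for joint limits.

```bash
cat > st.py <<'E'
from h import *
from scipy.spatial.transform import Rotation as R
import sys
s=env.get_state();q=s["orientation"];M=R.from_quat([q[1],q[2],q[3],q[0]]).as_matrix()
np.set_printoptions(precision=4,suppress=True)
print("t",s["clock"],"j",s["joint_pos"],"tcp",s["tcp_pos"],"gap",s["finger_gap"],"F",s["wrist_force"]);print(M)
print("grasp pt",s["tcp_pos"]-.008*M[:,2],"tooly yaw",np.degrees(np.arctan2(M[1,1],M[0,1])))
if len(sys.argv)>3:
    t=np.array([float(a) for a in sys.argv[1:4]]);print("to TCP target, tool axes:",M.T@(t-s["tcp_pos"]))
E
python3 st.py .374 .286 .178
```

```text
t 3.5167 j [ 0.3435  0.1058 -0.3659  1.1023  0.0359  1.6457] tcp [0.3871 0.2345 0.1827] gap 0.08550060850361053 F [ 0.3001 -0.0251  0.471 ]
[[-0.2651  0.9641 -0.0151]
 [ 0.9636  0.2654  0.0327]
 [ 0.0356 -0.0059 -0.9994]]
grasp pt [0.3872 0.2342 0.1907] tooly yaw 15.393332365590297
to TCP target, tool axes: [0.053  0.0011 0.0066]
```

```bash
python3 -m jog '[[-1,0.0265,0,0,0],[-1,0.0265,0,0,0],[-1,0,0,0,3],[-1,0,0,0,0]]'; python3 st.py .374 .286 .178
```

```text
clock: 3.85
tcp_pos: [0.3749, 0.2874, 0.1873]
orientation: [-0.015, 0.626, 0.779, 0.011]
wrist_force: [-0.1, 1.0, 0.2]
finger_gap: 0.0854
grip_force: 0.0
t 3.85 j [ 0.4617  0.1324 -0.3236  1.1076  0.0356  1.8155] tcp [0.3749 0.2874 0.1873] gap 0.08535305659883399 F [-0.1337  0.9704  0.2291]
[[-0.2153  0.9765 -0.0094]
 [ 0.9759  0.2155  0.0351]
 [ 0.0363 -0.0016 -0.9993]]
grasp pt [0.375  0.2871 0.1953] tooly yaw 12.443582271454908
to TCP target, tool axes: [-0.0015 -0.0012  0.0092]
```

```bash
python3 -m jog '[[-1,-0.002,0,0.03,0],[-1,-0.002,0,0.03,0],[-1,-0.001,0,0.03,0],[-1,0,0,0.024,0],[-1,0,0,0,0]]'; python3 st.py .374 .286 .070
python3 - <<'E'
from h import *
c=cam("scene"); cv2.imwrite("pics/c3.png",cv2.resize(c["img"][130:290,300:480,::-1],(720,640))[:600])
E
```

```text
clock: 4.27
tcp_pos: [0.3716, 0.2832, 0.0681]
orientation: [-0.017, 0.626, 0.779, 0.006]
wrist_force: [-1.1, 0.1, 0.6]
finger_gap: 0.0852
grip_force: 0.0
t 4.2667 j [ 0.4569  0.2386 -0.5142  0.8202  0.0355  1.8112] tcp [0.3716 0.2832 0.0681] gap 0.08521459281000203 F [-1.0768  0.1416  0.6138]
[[-0.2145  0.9766 -0.0177]
 [ 0.9761  0.2149  0.0309]
 [ 0.0339 -0.0106 -0.9994]]
grasp pt [0.3718 0.283  0.0761] tooly yaw 12.411363638145156
to TCP target, tool axes: [ 0.0022  0.0029 -0.0019]
```

View pics/c3.png

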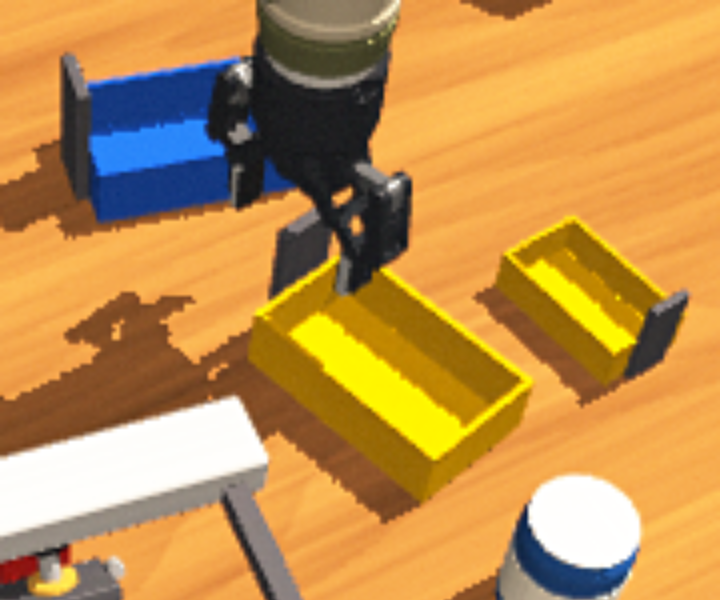

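```bash
python3 - <<'E'
from h import *
c=cam("scene")
for p in[(370,189.5),(383,181)]: print(onz(c,*p,.095))
for p in[(363.5,208.5),(388,191),(432.5,225.5),(408,245)]: print(onz(c,*p,.045))
E
```

```text
[0.38199795 0.26378989 0.095     ]
[0.37237919 0.30732508 0.095     ]
[0.39148668 0.24470825 0.045     ]
[0.36974014 0.33151868 0.045     ]
[0.51490809 0.36458001 0.045     ]
[0.53569968 0.2783531  0.045     ]
```

The crop shows the fingers straddling the handle plate, and ray casting puts the plate centre at (0.377, 0.286). Closing the gripper and lifting.

```bash
python3 -m jog '[[-1,0.003,0.004,-0.002,0],[1,0,0,0,0],[1,0,0,0,0],[1,0,0,0,0],[1,0,0,0,0]]' 100
python3 -m jog '[[1,0,0,0,0],[1,0,0,0,0],[1,0,0,0,0],[1,0,0,0,0]]'
python3 -m jog '[[1,0,0,-0.005,0],[1,0,0,-0.01,0],[1,0,0,-0.01,0],[1,0,0,0,0]]'; python3 st.py
```

```text
clock: 4.78
tcp_pos: [0.3774, 0.2889, 0.0738]
orientation: [-0.015, 0.626, 0.779, 0.01]
wrist_force: [-0.1, -0.4, 0.3]
finger_gap: 0.039
grip_force: 0.0
clock: 5.12
tcp_pos: [0.3769, 0.2888, 0.0733]
orientation: [-0.016, 0.626, 0.779, 0.009]
wrist_force: [-2.6, 0.4, 4.5]
finger_gap: 0.0087
grip_force: 97.9
clock: 5.45
tcp_pos: [0.3781, 0.2881, 0.0995]
orientation: [-0.015, 0.627, 0.779, 0.01]
wrist_force: [1.1, 0.3, -2.9]
finger_gap: 0.0088
grip_force: 97.5
t 5.45 j [ 0.46    0.2116 -0.4595  0.8938  0.0356  1.8148] tcp [0.3781 0.2881 0.0995] gap 0.008826570455068707 F [ 1.1024  0.327  -2.9456]
[[-0.2142  0.9767 -0.0105]
 [ 0.9761  0.2145  0.0345]
 [ 0.0359 -0.0029 -0.9994]]
grasp pt [0.3782 0.2878 0.1075] tooly yaw 12.384468337853317
```

```bash
python3 -m jog '[[1,0,0,0,5],[1,0,0,0,6],[1,0,0,0,5],[1,0,0,0,5],[1,0,0,0,0]]' >/dev/null
python3 -m jog '[[1,-0.0256,0.0036,0,0],[1,-0.0256,0.0036,0,0],[1,-0.0256,0.0036,0,0],[1,-0.0256,0.0036,0,0],[1,-0.0256,0.0036,0,0]]'
python3 -m jog '[[1,-0.0256,0.0036,0,0],[1,-0.0256,0.0036,0,0],[1,-0.0256,0.0036,0,0],[1,-0.0256,0.0036,0,0],[1,0,0,0,0]]'; python3 st.py .375 .03 .0945;  python3 st.py .447 .022 .0945|tail -1
```

```text
clock: 6.28
tcp_pos: [0.3756, 0.1575, 0.0935]
orientation: [-0.017, 0.757, 0.653, 0.006]
wrist_force: [0.3, 0.2, -3.2]
finger_gap: 0.0086
grip_force: 97.5
clock: 6.7
tcp_pos: [0.3749, 0.0519, 0.0901]
orientation: [-0.016, 0.759, 0.651, 0.006]
wrist_force: [0.6, 0.3, -3.5]
finger_gap: 0.0089
grip_force: 97.6
t 6.7 j [-0.0991  0.0614 -0.667   0.8575  0.0303  1.6239] tcp [0.3749 0.0519 0.0901] gap 0.008943338922469884 F [ 0.6401  0.2832 -3.451 ]
[[ 0.152   0.9883 -0.0121]
 [ 0.9879 -0.1516  0.0316]
 [ 0.0294 -0.0167 -0.9994]]
grasp pt [0.375  0.0517 0.0981] tooly yaw -8.719914581012175
to TCP target, tool axes: [-0.0215  0.0034 -0.0051]
to TCP target, tool axes: [-0.0185  0.0757 -0.0062]
```

```bash
python3 -m jog '[[1,-0.019,0,-0.002,0],[1,0,0.02,0,0],[1,0,0.02,0,0],[1,0,0.02,0,0],[1,0,0.0157,0,0]]'
python3 -m jog '[[1,0,0,0,0]]' >/dev/null;python3 st.py .447 .022 .074
python3 - <<'E'
from h import *
a=cam("scene")["img"];b=cam("top")["img"]
cv2.imwrite("pics/c4.png",np.hstack([cv2.resize(a[190:390,230:430],(400,400)),cv2.resize(b[80:300,260:480],(400,400))])[:,:,::-1])
E
```

```text
clock: 7.12
tcp_pos: [0.4485, 0.0249, 0.0903]
orientation: [-0.016, 0.757, 0.653, 0.007]
wrist_force: [0.1, 0.3, -2.8]
finger_gap: 0.0088
grip_force: 97.9
t 7.2 j [-0.1444  0.1931 -0.5088  0.8817  0.0316  1.5747] tcp [0.4508 0.0245 0.0906] gap 0.00847067751854073 F [ 0.6263 -0.0686 -2.616 ]
[[ 0.1481  0.9889 -0.0081]
 [ 0.9885 -0.1477  0.0331]
 [ 0.0316 -0.0129 -0.9994]]
grasp pt [0.4509 0.0243 0.0986] tooly yaw -8.496449253005194
to TCP target, tool axes: [-0.0036 -0.0032  0.0165]
```

View pics/c4.png

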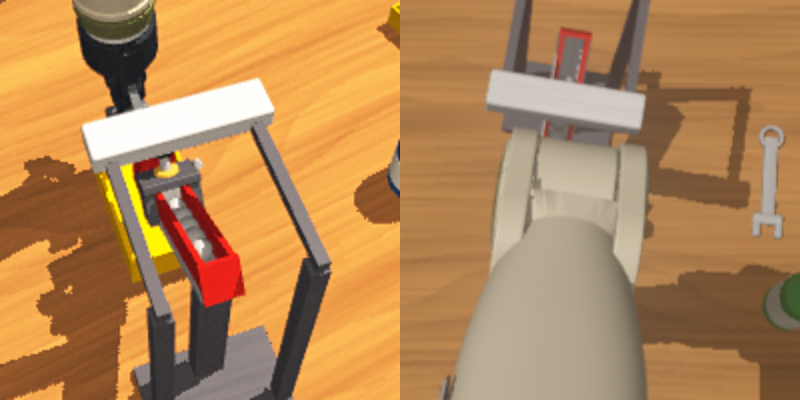

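The tray is under the chute with the spout over it, and its far corner is at crop (133,280). Setting it down.

```bash
python3 -m jog '[[1,-0.004,0,0.005,0],[1,0,0,0.005,0],[1,0,0,0.005,0],[1,0,0,0,0]]'; python3 -m jog '[[1,0,0,0.002,0],[1,0,0,0,0]]'; python3 st.py
```

```text
clock: 7.63
tcp_pos: [0.4451, 0.0218, 0.0746]
orientation: [-0.017, 0.758, 0.652, 0.006]
wrist_force: [-3.1, -0.8, 3.7]
finger_gap: 0.0086
grip_force: 99.0
clock: 7.8
tcp_pos: [0.4458, 0.0218, 0.0738]
orientation: [-0.017, 0.758, 0.652, 0.007]
wrist_force: [-5.0, 0.1, 7.9]
finger_gap: 0.0088
grip_force: 99.3
t 7.8 j [-0.1522  0.2064 -0.5406  0.8405  0.0316  1.5684] tcp [0.4458 0.0218 0.0738] gap 0.008802596589561656 F [-4.9782  0.1136  7.9292]
[[ 0.1497  0.9887 -0.0117]
 [ 0.9882 -0.1493  0.0337]
 [ 0.0316 -0.0166 -0.9994]]
grasp pt [0.4459 0.0215 0.0818] tooly yaw -8.584718655454
```

```bash
python3 -m jog '[[0,0,0,0,0],[0,0,0,0,0],[0,0,0,0,0],[0,0,0,0,0],[0,0,0,0,0]]'; python3 -m jog '[[0,0,0,-0.01,0],[0,0,0,-0.03,0],[0,0,0,-0.035,0],[0,0,0,-0.035,0],[0,0,0,-0.035,0]]'
python3 -m jog '[[-0.3,0,0,-0.035,0],[-0.3,0,0,-0.035,0],[-0.3,0,0,0,0]]'; python3 st.py
```

```text
clock: 8.22
tcp_pos: [0.446, 0.0217, 0.0731]
orientation: [-0.017, 0.758, 0.652, 0.006]
wrist_force: [0.7, -0.2, 0.3]
finger_gap: 0.0425
grip_force: 0.0
clock: 8.63
tcp_pos: [0.4473, 0.0169, 0.2194]
orientation: [-0.017, 0.758, 0.652, 0.006]
wrist_force: [0.6, -0.5, -0.9]
finger_gap: 0.0424
grip_force: 0.0
clock: 8.88
tcp_pos: [0.4515, 0.0139, 0.2947]
orientation: [-0.013, 0.758, 0.652, 0.01]
wrist_force: [0.6, 0.2, -0.2]
finger_gap: 0.0556
grip_force: 0.0
t 8.8833 j [-0.1676  0.0645 -0.1342  1.3792  0.0312  1.5533] tcp [0.4515 0.0139 0.2947] gap 0.05558038461921563 F [ 0.6255  0.199  -0.2457]
[[ 0.1497  0.9887 -0.0018]
 [ 0.9882 -0.1495  0.032 ]
 [ 0.0313 -0.0065 -0.9995]]
grasp pt [0.4515 0.0137 0.3027] tooly yaw -8.600022420607361
```

```bash
python3 -m jog '[[-0.3,0,0,0,-6],[-0.3,0,0,0,-6],[-0.3,0,0,0,-6],[-0.3,0,0,0,-6],[-0.3,0,0,0,-6]]'>/dev/null
python3 -m jog '[[-0.3,0,0,0,-6],[-0.3,0,0,0,-6],[-0.3,0,0,0,-6],[-0.3,0,0,0,-6],[-0.3,0,0,0,-6]]'>/dev/null
python3 -m jog '[[-0.3,0,0,0,-6],[-0.3,0,0,0,-6],[-0.3,0,0,0,-6],[-0.3,0,0,0,-6],[-0.3,0,0,0,-6]]'>/dev/null
python3 -m jog '[[-0.3,0,0,0,0]]'; python3 st.py .50 .0145 .25
python3 - <<'E'
from h import *
c=cam("top");cv2.imwrite("pics/c5.png",cv2.resize(c["img"][80:300,240:460],(600,600))[:,:,::-1])
l,s,ce=yellow(c)
for i in range(1,len(s)):
    if s[i,4]>12: print(s[i],ce[i])
E
```

```text
clock: 10.22
tcp_pos: [0.4486, 0.0145, 0.2878]
orientation: [-0.008, 0.074, 0.997, 0.016]
wrist_force: [-0.9, 0.3, 1.0]
finger_gap: 0.0551
grip_force: 0.0
t 10.2167 j [-0.1674  0.069  -0.1463  1.3736  0.0312 -0.02  ] tcp [0.4486 0.0145 0.2878] gap 0.05506766230624657 F [-0.8938  0.2571  1.0165]
[[-0.989   0.1474 -0.0127]
 [ 0.1469  0.9886  0.0337]
 [ 0.0175  0.0315 -0.9994]]
grasp pt [0.4487 0.0142 0.2958] tooly yaw 81.52063409496778
to TCP target, tool axes: [-0.0515  0.0064  0.0371]
[   0   81   51   61 2180] [ 20.53899083 111.37247706]
[ 118  224   33   49 1348] [134.01632047 248.41543027]
```

```bash
python3 -m jog '[[-0.6,-0.01,0.0,0.03,0],[-0.6,-0.01,0.0,0.03,0],[-0.6,-0.01,0,0.022,0],[-0.6,-0.01,0,0,0],[-0.6,0,0,0,0]]'; python3 st.py .5525 .0073 .204
python3 - <<'E'
from h import *
c=cam("scene");cv2.imwrite("pics/c6.png",cv2.resize(c["img"][180:340,220:400],(675,600))[:,:,::-1])
E
```

```text
clock: 10.68
tcp_pos: [0.488, 0.011, 0.2047]
orientation: [-0.008, 0.076, 0.997, 0.016]
wrist_force: [0.4, -1.1, 0.4]
finger_gap: 0.0682
grip_force: 0.0
t 10.6833 j [-0.1609  0.1739 -0.2298  1.1862  0.0312 -0.0088] tcp [0.488  0.011  0.2047] gap 0.06816448768473085 F [ 0.3653 -1.0719  0.3835]
[[-0.9883  0.1521 -0.0139]
 [ 0.1515  0.9879  0.0339]
 [ 0.0189  0.0314 -0.9993]]
grasp pt [0.4881 0.0107 0.2126] tooly yaw 81.24947505835722
to TCP target, tool axes: [-0.0643  0.0061 -0.0004]
```

View pics/c6.png

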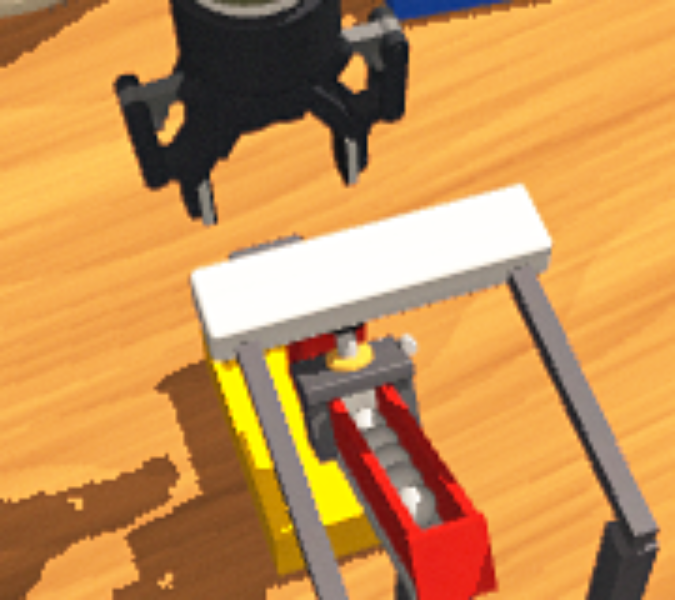

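```bash
python3 - <<'E'
from h import *
c=cam("scene")
O=np.array([.541,.009]);X=np.array([.99,-.139]);Y=np.array([.139,.99])
for p,z in[((294.1,333),0),((294,324.5),.045)]:
    w=onz(c,*p,z);d=w[:2]-O;print(w,d@X,d@Y)
l,s,ce=yellow(c)
w=onz(c,312.6,274.5,.186);d=w[:2]-O;print("collar",w,d@X,d@Y)
E
```

```text
[ 0.59128687 -0.04520704  0.        ] 0.05731878064469162 -0.04667509908434184
[ 0.59402853 -0.04483449  0.045     ] 0.059981243588395655 -0.045925178611021
collar [0.58441831 0.00373512 0.186     ] 0.04371594342215317 0.0008229160005096253
```

The tray sits centred: ray casting puts its far corner 59 mm beyond and 46 mm beside the spout. Advancing on the knob from the front, and watching the force.

```bash
python3 -m jog '[[-0.6,-0.01,0.006,0,0],[-0.6,-0.02,0,0,0],[-0.6,-0.015,0,0,0],[-0.6,-0.01,0,0,0],[-0.6,0,0,0,0]]'; python3 -m jog '[[-0.6,-0.004,0,0,0],[-0.6,-0.004,0,0,0],[-0.6,-0.003,0,0,0],[-0.6,0,0,0,0]]'; python3 st.py .5545 .0075 .204
```

```text
clock: 11.2
tcp_pos: [0.5445, 0.0085, 0.206]
orientation: [-0.006, 0.075, 0.997, 0.016]
wrist_force: [0.2, 0.1, 0.1]
finger_gap: 0.0681
grip_force: 0.0
clock: 11.53
tcp_pos: [0.5535, 0.0072, 0.2046]
orientation: [-0.007, 0.075, 0.997, 0.016]
wrist_force: [-0.6, 0.5, -0.5]
finger_gap: 0.068
grip_force: 0.0
t 11.5333 j [-0.1486  0.2962 -0.0707  1.2207  0.0315  0.0016] tcp [0.5535 0.0072 0.2046] gap 0.06802991414297771 F [-0.6141  0.5298 -0.4926]
[[-0.9886  0.1501 -0.012 ]
 [ 0.1496  0.9882  0.0336]
 [ 0.0169  0.0314 -0.9994]]
grasp pt [0.5536 0.007  0.2126] tooly yaw 81.36587140947266
to TCP target, tool axes: [-0.001   0.0004  0.0006]
```

```bash
python3 -m jog '[[1,0,0,0,0],[1,0,0,0,0],[1,0,0,0,0],[1,0,0,0,0],[1,0,0,0,0]]' 60; python3 -m jog '[[1,0,0,0,0],[1,0,0,0,0]]'; python3 st.py
python3 - <<'E'
from h import *
c=cam("scene");cv2.imwrite("pics/c7.png",cv2.resize(c["img"][180:340,220:400],(675,600))[:,:,::-1])
E
```

```text
clock: 11.95
tcp_pos: [0.5532, 0.0086, 0.205]
orientation: [-0.007, 0.075, 0.997, 0.018]
wrist_force: [-0.2, 5.5, 3.2]
finger_gap: 0.0265
grip_force: 58.7
clock: 12.12
tcp_pos: [0.5532, 0.0086, 0.2049]
orientation: [-0.007, 0.075, 0.997, 0.018]
wrist_force: [-0.8, 5.9, 4.3]
finger_gap: 0.0266
grip_force: 58.7
t 12.1167 j [-0.1475  0.2955 -0.071   1.2213  0.034   0.0014] tcp [0.5532 0.0086 0.2049] gap 0.026635602843275357 F [-0.7689  5.9181  4.3334]
[[-0.9888  0.1489 -0.0118]
 [ 0.1484  0.9883  0.0361]
 [ 0.017   0.034  -0.9993]]
grasp pt [0.5533 0.0083 0.2129] tooly yaw 81.43392422019373
```

View pics/c7.png

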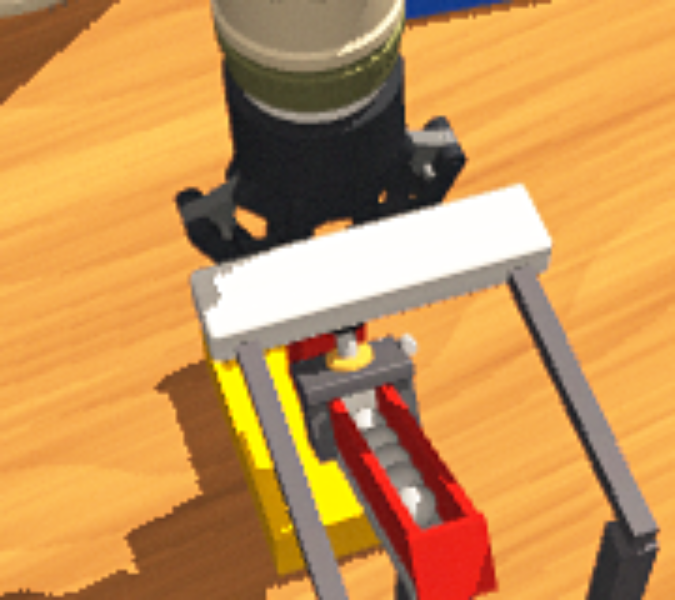

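The gap of 26.6 mm matches the knob's waist, and the gripper is clear of the bar. Pulling the knob along its axis.

```bash
python3 -m jog '[[1,0.0031,0,-0.005,0],[1,0.0031,0,-0.005,0],[1,0.0031,0,-0.005,0],[1,0.0031,0,-0.005,0],[1,0,0,0,0]]' 80; python3 -m jog '[[1,0.0031,0,-0.005,0],[1,0.0031,0,-0.005,0],[1,0,0,0,0]]';python3 -m jog '[[1,0,0,0,0],[1,0,0,0,0],[1,0,0,0,0],[1,0,0,0,0],[1,0,0,0,0]]'; python3 st.py
python3 - <<'E'
from h import *
c=cam("scene");cv2.imwrite("pics/c8.png",cv2.resize(c["img"][180:340,220:400],(675,600))[:,:,::-1])
E
```

```text
clock: 12.58
tcp_pos: [0.5407, 0.0106, 0.2254]
orientation: [-0.007, 0.074, 0.997, 0.018]
wrist_force: [-1.2, 7.5, 3.6]
finger_gap: 0.0258
grip_force: 79.6
clock: 12.83
tcp_pos: [0.5349, 0.0115, 0.2348]
orientation: [-0.008, 0.074, 0.997, 0.019]
wrist_force: [0.7, 9.7, 1.2]
finger_gap: 0.0259
grip_force: 84.0
clock: 13.25
tcp_pos: [0.5349, 0.0115, 0.2348]
orientation: [-0.008, 0.074, 0.997, 0.019]
wrist_force: [-0.6, 9.1, 2.1]
finger_gap: 0.0257
grip_force: 84.1
t 13.25 j [-0.1484  0.2496 -0.0591  1.2803  0.0362 -0.0003] tcp [0.5349 0.0115 0.2348] gap 0.025711045634357506 F [-0.6037  9.144   2.061 ]
[[-0.9889  0.1481 -0.0126]
 [ 0.1475  0.9883  0.0385]
 [ 0.0182  0.0362 -0.9992]]
grasp pt [0.535  0.0112 0.2428] tooly yaw 81.47593151588961
```

View pics/c8.png

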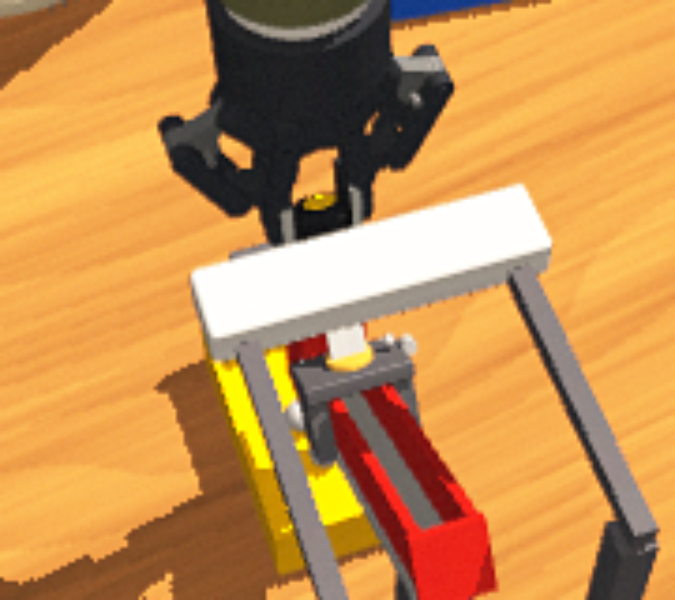

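The knob is out (35 mm of TCP travel), the chute is empty, and a ball shows in the tray at (293,415). I'll wait a moment, then push home.

```bash
python3 -m jog '[[1,0,0,0,0],[1,0,0,0,0],[1,0,0,0,0],[1,0,0,0,0],[1,0,0,0,0]]'>/dev/null; python3 -m jog '[[1,0,0,0,0],[1,0,0,0,0],[1,0,0,0,0],[1,0,0,0,0],[1,0,0,0,0]]'>/dev/null
python3 -m jog '[[1,-0.0031,0,0.005,0],[1,-0.0031,0,0.005,0],[1,-0.0031,0,0.005,0],[1,-0.0031,0,0.005,0],[1,0,0,0,0]]'; python3 -m jog '[[1,-0.0031,0,0.005,0],[1,-0.0031,0,0.005,0],[1,0,0,0,0],[1,0,0,0,0]]';python3 -m jog '[[1,-0.0006,0,0.001,0],[1,0,0,0,0],[1,0,0,0,0]]'; python3 st.py
```

```text
clock: 14.55
tcp_pos: [0.548, 0.0094, 0.2135]
orientation: [-0.007, 0.074, 0.997, 0.018]
wrist_force: [3.9, 5.3, -3.1]
finger_gap: 0.0261
grip_force: 83.5
clock: 14.88
tcp_pos: [0.5532, 0.0086, 0.2051]
orientation: [-0.007, 0.075, 0.997, 0.018]
wrist_force: [-0.5, 5.4, 4.0]
finger_gap: 0.0258
grip_force: 84.4
clock: 15.13
tcp_pos: [0.5533, 0.0086, 0.205]
orientation: [-0.007, 0.075, 0.997, 0.017]
wrist_force: [-3.8, 5.2, 9.1]
finger_gap: 0.026
grip_force: 85.0
t 15.1333 j [-0.1474  0.2956 -0.0707  1.2215  0.0338  0.0015] tcp [0.5533 0.0086 0.205 ] gap 0.02602302591988516 F [-3.7908  5.165   9.1111]
[[-0.9888  0.1489 -0.0118]
 [ 0.1484  0.9883  0.0359]
 [ 0.017   0.0338 -0.9993]]
grasp pt [0.5534 0.0083 0.213 ] tooly yaw 81.43363532063111
```

Home again at the same pose with the end stop felt. Next I release, back off and clear the top view.

```bash
python3 -m jog '[[-0.3,0,0,0,0],[-0.3,0,0,0,0],[-0.3,0,0,0,0],[-0.3,0,0,0,0],[-0.3,0,0,0,0]]'; python3 -m jog '[[-0.3,0.01,0,0,0],[-0.3,0.03,0,0,0],[-0.3,0.03,0,0,0],[-0.3,0.02,0,-0.02,0],[-0.3,0,0,-0.03,0]]'
python3 -m jog '[[-0.3,0,0.035,0,0],[-0.3,0,0.035,0,0],[-0.3,0,0.035,0,0],[-0.3,0,0.035,0,0],[-0.3,0,0.035,0,0]]' >/dev/null
python3 -m jog '[[-0.3,0,0.03,0,0],[-0.3,0,0.03,0,0],[-0.3,0,0,0,0],[-0.3,0,0,0,0]]'
python3 - <<'E'
from h import *
a=cam("scene")["img"];b=cam("top")["img"]
cv2.imwrite("pics/c9.png",np.hstack([cv2.resize(a[230:350,250:370],(400,400),interpolation=2),cv2.resize(b[120:280,280:440],(400,400),interpolation=2)])[:,:,::-1])
E
```

```text
clock: 15.55
tcp_pos: [0.5538, 0.007, 0.2031]
orientation: [-0.008, 0.075, 0.997, 0.016]
wrist_force: [0.1, 0.8, -0.3]
finger_gap: 0.0554
grip_force: 0.0
clock: 15.97
tcp_pos: [0.4588, 0.0202, 0.2522]
orientation: [-0.013, 0.075, 0.997, 0.017]
wrist_force: [0.8, 0.2, -0.5]
finger_gap: 0.0553
grip_force: 0.0
clock: 16.72
tcp_pos: [0.5006, 0.2525, 0.2618]
orientation: [-0.008, 0.074, 0.997, 0.016]
wrist_force: [0.2, 0.5, 0.5]
finger_gap: 0.0553
grip_force: 0.0
```

View pics/c9.png

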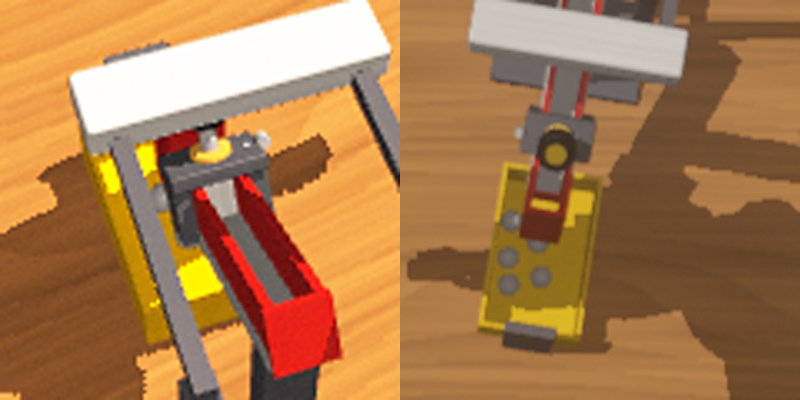

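The top view shows all five balls in the tray at (511,222), (507,257), (507,285), (541,277) and (539,243). The tray is under the spout, the knob is home, and the gripper touches nothing.

```bash
python3 -c "
from workcell import env
print(env.hand_in())"
```

```text
the job is handed in; nothing more can be done
None
```

The job is handed in, with no verdict returned: the tray stands under the spout with all five balls in it, the knob is pushed home, the arm is clear, and I never moved near the bottle, the tin or the wrench.

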